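# Close out the deburring bench: hang the bins, sort the couplings, scrape off the swarf

### The job

Close out the deburring bench. Hang both bins side by side on the bin rail, one after the other: hook the bin's lip over the rail with its front clearly tipped up (about 20 degrees), then swing it down so that it hangs flat against the panel. Put every copper coupling from the plate into the blue bin and every steel one into the yellow bin, scrape all the brass swarf off the plate into the chip trough with the red scraper block, never touching the swarf with the gripper, and stand the scraper back on its mat; leave the other things on the bench where they are.

Things in the scene. Friction and masses are not known exactly. Their poses are not given: they have to be found in the camera images.
- rail_top (a point): middle of the rail's upper edge, 160 mm above the bench; x horizontally away from the robot, y along the rail, z up. A bin hanging flat has its flange behind the rail, its back wall against the panel, its lip point 6.5 mm in front (-x) of the rail's middle plane and level with its edge, its underside 84 mm above the bench. Two bins fit side by side (e.g. at y +75 and -75).
- rail: fixed bin rail stand; origin on the bench below rail_top, same axes. The rail: an upright steel strip along y, 360 long, 5 thick (x -2.5 to 2.5), upper edge at z 160. In front of it a grey back panel, x -14.5 to -2.5, z 20 to 126. Behind the strip it is free above z 120; below are uprights and feet at y +-150.
- bin_blue: blue plastic louvre bin, loose, 120 (x) x 100 (y) mm, 0.13-0.21 kg. Origin: centre of its underside; z up, x from its front to its back. Floor 4 thick. Front wall x -60 to -50, top at z 55, flat inside and out: pinch it from above. Sides 4 thick, top z 55, z 78 over the rear 40. Back wall outer face x 60, top z 80. Stands on the bench at the start, back roughly away from the robot.
- bin_blue_lip (a point): the lip of bin_blue: this point, (69, 0, 76) mm in the bin's frame (same axes), is the middle of the roof of its mouth. From the top of the back wall (outer face x 60) the lip runs back to x 82, 90 wide, 4 thick, underside z 76, and ends in a 4 mm flange (x 78 to 82) turned down to z 62: an 18 mm wide, 14 deep mouth open downwards.
- bin_yellow: yellow plastic louvre bin, loose, 120 (x) x 100 (y) mm, 0.13-0.21 kg. Origin: centre of its underside; z up, x from its front to its back. Floor 4 thick. Front wall x -60 to -50, top at z 55, flat inside and out: pinch it from above. Sides 4 thick, top z 55, z 78 over the rear 40. Back wall outer face x 60, top z 80. Stands on the bench at the start, back roughly away from the robot.
- bin_yellow_lip (a point): the lip of bin_yellow: this point, (69, 0, 76) mm in the bin's frame (same axes), is the middle of the roof of its mouth. From the top of the back wall (outer face x 60) the lip runs back to x 82, 90 wide, 4 thick, underside z 76, and ends in a 4 mm flange (x 78 to 82) turned down to z 62: an 18 mm wide, 14 deep mouth open downwards.
- station: fixed deburring station. Origin: under the centre of its plate, on the bench; z up, x away from the robot. Plate: black, flat, no rim, 190 (x) x 220 (y) mm, top at z 50. Along its robot-side edge (x -95) an open aluminium chip trough: x -165 to -95, y -120 to 120, floor at z 4, walls up to z 34.
- copper1: copper pipe coupling, loose, stands upright on the deburring plate; 42 tall, grip diameter 31 (beads 33 at the ends, look only), 0.08 kg; origin at the centre of its lower end. May be absent (None).
- copper2: copper pipe coupling, loose, stands upright on the deburring plate; 42 tall, grip diameter 31 (beads 33 at the ends, look only), 0.08 kg; origin at the centre of its lower end. May be absent (None).
- steel1: grey stainless steel pipe coupling, loose, stands upright on the deburring plate; 42 tall, grip diameter 31 (beads 33 at the ends, look only), 0.08 kg; origin at the centre of its lower end. May be absent (None).
- steel2: grey stainless steel pipe coupling, loose, stands upright on the deburring plate; 42 tall, grip diameter 31 (beads 33 at the ends, look only), 0.08 kg; origin at the centre of its lower end. May be absent (None).
- chip1: curl of brass swarf, loose, about 14 x 8 x 7 mm, 10 g, lies on the deburring plate; origin at the centre of its underside. May be absent (None).
- chip2: curl of brass swarf, loose, about 14 x 8 x 7 mm, 10 g, lies on the deburring plate; origin at the centre of its underside. May be absent (None).
- chip3: curl of brass swarf, loose, about 14 x 8 x 7 mm, 10 g, lies on the deburring plate; origin at the centre of its underside. May be absent (None).
- chip4: curl of brass swarf, loose, about 14 x 8 x 7 mm, 10 g, lies on the deburring plate; origin at the centre of its underside. May be absent (None).
- chip5: curl of brass swarf, loose, about 14 x 8 x 7 mm, 10 g, lies on the deburring plate; origin at the centre of its underside. May be absent (None).
- scraper: red scraper block, loose, 0.12 to 0.2 kg; origin: centre of its underside, z up. Heavy foot 50 (x) x 110 (y) x 16 high, its long flat faces look to +x and -x; on it a grip rib 22 (x) x 80 (y) mm from z 16 to z 60. Stands on its mat at the start.
- mat: the scraper's fixed grey felt mat, 130 (x) x 170 (y) x 4 thick; origin: centre of its underside
- oil: bystander: oil bottle, radius 30, 150 tall, origin at the underside
- jar: bystander: glass jar, radius 35, 80 tall, origin at the underside
- file: bystander: hand file lying along its y axis (y -55 to 195), 26 high
- marker: bystander: marker pen lying along its y axis, 120 long, 12 high
- gauge: bystander: steel gauge block 40 x 60 x 20, origin at the underside

How it is judged:
By the outcome, as a careful person would: the job done as asked, in the order asked, and still so for the second after the job is handed in, with the robot touching nothing.
Of copper1, copper2, steel1, steel2 only 3 to 4 are there at a start; the rules pass over those that are not, and their reading is None.
Of chip1, chip2, chip3, chip4, chip5 only 3 to 5 are there at a start; the rules pass over those that are not, and their reading is None.
At some moment in a run one of bin_blue, bin_yellow, scraper may be knocked a few centimetres aside while the robot is not near it.
It also fails if it takes over 210 s, if anything falls off the work surface, if the arm or the gripper's body presses on something with over 40 N, if the wrist force passes 120 N, or if a joint passes its speed limit or range.

### The arm

A 7-joint arm with a two-finger parallel gripper is mounted at the origin on the work surface. World frame = base frame: x ahead of the robot, y to its left, z up, the work surface at z = 0. Lengths are in mm, angles in rad, forces in N, time in s.
With the tool pointing down it reaches from about 350 to 900 mm from the base axis. Payload 7.2 kg.
Tool frame: the origin (TCP) lies at the very end of the fingers, on their centre line; the grasp point (between the pads) lies r.grip_depth behind it (r.grip_depth is the distance from the TCP to the grasp point, in mm); z points along the fingers, y is the line along which they close (so a half turn about z gives the same grasp; the last joint's range is limited). The gripper opens to 85 mm and grips with 20 to 120 N. Pads are 22 mm wide; open, the fingers measure 114 mm over their backs; the gripper's body (76 mm by 85 mm) begins 54 mm behind the grasp point. The pads swing forward as they close: fully open they stand 13 mm farther back than shut.
Start: joints at [1.249, 0.411, -0.013, 1.596, 0.006, 1.134, -0.082], TCP at [156.915, -604.985, 209.197] pointing down, gripper open.
Joint ranges: [-2.95, 2.95], [-0.29, 1.99], [-1.47, 1.44], [0.14, 2.54], [-1.03, 4.17], [0.13, 1.85], [-2.86, 2.86]. Speed limits (rad/s): [2.39, 2.39, 3.01, 3.01, 3.14, 3.14, 3.14].

### API

Orientations are given as a unit quaternion [x, y, z, w].
In Python, from workcell import r gives the robot as it stands.
- The arm moves only by the tool arm_command, never from a script. Its argument "increments" is text: rows parted by semicolons, each of 6 numbers parted by spaces: the shift along the tool's x, y, z in mm, then the turn, a rotation vector about the tool's x, y, z in rad. In form: dx dy dz ax ay az; .... A call has 1 to 12 rows; each row is the pose to reach, as a shift and turn from the pose commanded when the call began, along the tool's axes at that moment; what a row does not reach only later rows make up. A row lasts 1/8 s, in which the tool goes at most 62.5 mm and 10.7 degrees, less where a joint would pass 70% of its speed; a pose out of reach is approached as far as the arm can. A call with a gripper value outside its range is refused whole. "gripper" is the closure in counts, from 0 (fully open) to 255 (shut), set as the call begins (left out, the last holds). The fingers move at their own pace and stop on an object; the grip force is fixed at half the most. Time passes only in rows, so rows that repeat a pose let the fingers close. It gives the time, the measured TCP pose, the force, the opening and the grip force at its end, in the units of the state.
- r.get_obs(): the state, without advancing time (a new reading comes with each control period).
- r.capture(name): name is "side" or "top" or "wrist"; returns (picture, depth): 480x640x3 uint8, red, green, blue; 480x640 float32, mm along the optical axis (not along the pixel's ray), 0 where there is no reading.
- r.camera_params(name): a dict with "K" (3x3 intrinsics, pixels), "R" (3x3) and "t" (3): a world point X has camera coordinates R X + t. Camera axes: x right, y down, z forward; pixel columns grow to the right and rows downward; lengths in mm; the calibration is good to about 2 mm. A picture is of the moment at which its call begins: read the wrist's pose just before it. camera_params takes no time and is no camera call; for the wrist camera it gives the pose at the moment of the call.
- r.job_done(): hands the job in; it is judged then, once.
The state is a dict: "clock": time; "joint_positions": joint angles; "dq": joint speeds; "tau": joint torques, N m; "position": TCP position; "tcp_rot": TCP orientation; "contact_force": force on the tool from outside, world axes, zero at the start; "wrist_torque": the same for the moment, N m; "gripper_width": finger opening in mm; "finger_force": force on a finger pad.
Only numpy, scipy, OpenCV 4.12 (cv2) and the standard library are available. Lean on these libraries where they do the work, as an engineer would, in place of code of your own. Each camera call takes 0.05 s, during which the arm holds its last target. There are 200 camera calls.

## Working session

There is one attempt and no reset: what is moved stays moved. The work goes in short steps, Python scripts to look and compute and a tool call to move; the robot and the scene stay as the last step left them, time stands still between calls to the robot, and variables do not carry over. Pictures are saved under pics/ and viewed, at most 14 in all, crops included, and the job is handed in when it is done.

Besides the shell and the picture viewer there is one more tool, called after "Emit:" by a JSON object that holds its "api" and its "payload", one argument or row to a line. arm_command: Moves the arm, as the interface text tells. Its arguments: {"type":"object","properties":{"increments":{"type":"string"},"gripper":{"type":"number"}},"required":["increments"]}

```bash
ls; mkdir -p pics; python3 - <<'E'
from workcell import r
import cv2,numpy as np
o=r.get_obs();print({k:np.round(v,3) for k,v in o.items()},r.grip_depth)
a=[]
for n in("top","side"):
    p,d=r.capture(n);np.savez(f"pics/{n}0.npz",p=p,d=d);cv2.imwrite(f"pics/{n}0.png",p[:,:,::-1])
    c=r.camera_params(n);print(n,np.round(c["K"],1).tolist(),np.round(c["R"],4).tolist(),np.round(c["t"],1))
E
```

```text
pics
{'clock': np.float64(0.0), 'joint_positions': array([ 1.249,  0.412, -0.013,  1.597,  0.006,  1.134, -0.082]), 'dq': array([-0.001, -0.   , -0.003,  0.   ,  0.002,  0.001,  0.   ]), 'tau': array([ 1.0000e-03, -6.0062e+01,  6.8300e-01, -2.9942e+01,  1.4000e-02,
        1.1000e-02,  0.0000e+00]), 'position': array([ 156.751, -604.442,  208.324]), 'tcp_rot': array([ 0.992,  0.127, -0.   , -0.001]), 'contact_force': array([-0.245, -0.266,  0.304]), 'wrist_torque': array([ 0.041, -0.049, -0.033]), 'finger_force': np.float64(0.0), 'gripper_width': np.float64(85.662)} 18.700000000000003
top [[461.9, 0.0, 322.6], [0.0, 461.9, 241.3], [0.0, 0.0, 1.0]] [[0.0058, -1.0, 0.0055], [-0.9898, -0.0065, -0.1423], [0.1424, -0.0046, -0.9898]] [  38.3  605.9 1158.9]
side [[492.4, 0.0, 322.1], [0.0, 492.4, 241.5], [0.0, 0.0, 1.0]] [[0.9841, -0.1777, -0.0031], [-0.0889, -0.477, -0.8744], [0.1539, 0.8608, -0.4852]] [-581.9  182.5 1091.3]
```

View pics/top0.png

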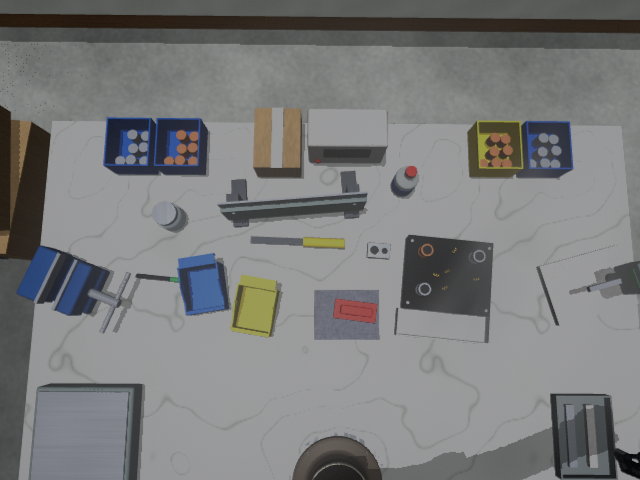

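View pics/side0.png

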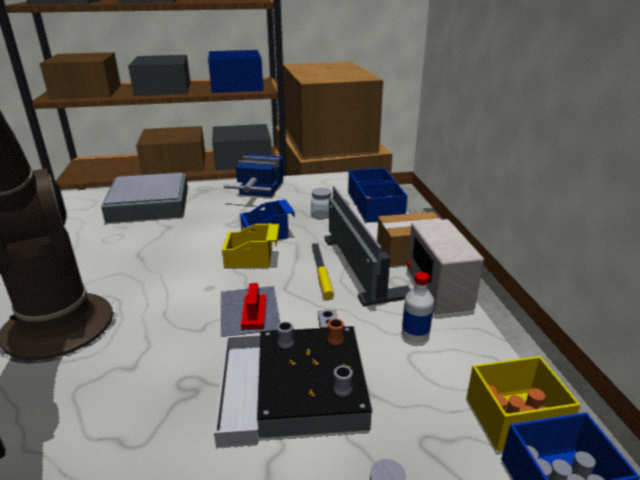

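```bash
cat > h.py <<'E'
from workcell import r
import numpy as np, cv2
from scipy.spatial.transform import Rotation as Ro
def world(name,d,c=None):
    c=c or r.camera_params(name); K,R,t=map(np.array,(c["K"],c["R"],c["t"]))
    v,u=np.mgrid[:480,:640]
    X=np.stack([(u-K[0,2])/K[0,0]*d,(v-K[1,2])/K[1,1]*d,d],-1)
    W=(X-t)@R; W[d<=0]=np.nan
    return W
def hsv(p): return cv2.cvtColor(p,cv2.COLOR_RGB2HSV)
def mask(p,lo,hi): return cv2.inRange(hsv(p),np.array(lo),np.array(hi))
def blobs(m,amin=8):
    n,l,s,c=cv2.connectedComponentsWithStats(m)
    return [(l==i,s[i,4],c[i]) for i in range(1,n) if s[i,4]>=amin]
def rect(P):
    """min-area rectangle of xy points: centre, sides, angle deg of first side"""
    b=cv2.minAreaRect(P[:,:2].astype(np.float32)); return [np.round(x,1) for x in b]
def Rt(yaw,pitch=0):
    """tool down, closing line (tool y) at yaw deg from world x... ; pitch deg about world y (front up +), yaw of bin x axis"""
    # bin frame: Rz(yaw)*Ry(pitch); tool y along bin x, tool z along -bin z
    B=Ro.from_euler('z',yaw,degrees=True)*Ro.from_euler('y',pitch,degrees=True)
    T=Ro.from_matrix(np.array([[0,1,0],[1,0,0],[0,0,-1]]).T)  # cols: tool x=bin y, tool y=bin x, tool z=-bin z
    return B*T
def inc(targets,flip=False):
    """increments from now to each (pos,Rotation)"""
    o=r.get_obs(); p=o["position"]; R0=Ro.from_quat(o["tcp_rot"])
    for q,R1 in targets:
        if flip: R1=R1*Ro.from_euler('z',180,degrees=True)
        d=R0.inv().apply(np.array(q)-p); a=(R0.inv()*R1).as_rotvec()
        print("%.1f %.1f %.1f  %.3f %.3f %.3f"%(*d,*a), " dist %.0f ang %.2f"%(np.linalg.norm(d),np.linalg.norm(a)))
E
cat > m.py <<'E'
from h import *
z=np.load("pics/top0.npz");p,d=z["p"],z["d"];W=world("top",d);H=hsv(p)
def show(nm,m,box,zr=(-50,400),amin=30):
    mm=np.zeros_like(m);x0,y0,x1,y1=box;mm[y0:y1,x0:x1]=m[y0:y1,x0:x1]
    for b,a,c in blobs(mm,amin):
        P=W[b];P=P[np.isfinite(P[:,0])];P=P[(P[:,2]>zr[0])&(P[:,2]<zr[1])]
        if len(P)>5: print(nm,a,np.round(c),"med",np.round(np.median(P,0)),"z%",np.round(np.percentile(P[:,2],[2,50,98])),rect(P))
full=(0,0,640,480)
show("blue",mask(p,(100,100,40),(125,255,255)),(170,240,235,330),(25,120))
show("yel",mask(p,(22,100,60),(34,255,255)),(225,265,290,345),(25,120))
show("red",mask(p,(0,120,80),(8,255,255)),(310,285,385,345))
show("red2",mask(p,(170,120,80),(180,255,255)),(310,285,385,345))
show("plate",mask(p,(0,0,0),(180,255,60)),(390,225,500,320),(40,60),300)
show("trough",mask(p,(0,0,120),(180,60,255)),(390,312,492,345),(-5,45),100)
show("mat",mask(p,(0,0,80),(180,90,150)),(310,285,385,345),(-5,12),300)
c=mask(p,(8,60,60),(34,255,255));show("chip/cu",c,(398,232,498,310),amin=3)
m=((W[...,2]>70)&(W[...,2]<110)).astype(np.uint8)*255
show("tall",m,(398,232,498,310),(70,110),10)
m=((W[...,2]>150)&(W[...,2]<172)).astype(np.uint8)*255
show("railtop",m,(200,170,385,235),(150,172),50)
m=((W[...,2]>62)&(W[...,2]<95)).astype(np.uint8)*255
show("back",m,(170,240,290,345),(60,95),30)
E
python3 m.py
```

```text
blue 1873 [202. 284.] med [538. 351.  78.] z% [52. 78. 84.] [array([492.6, 349.2]), array([141.3, 100.8]), np.float64(10.0)]
yel 2019 [255. 306.] med [485. 207.  78.] z% [49. 78. 84.] [array([439.2, 213.2]), array([ 99.7, 139.6]), np.float64(80.4)]
red 731 [355. 310.] med [429. -43.  22.] z% [16. 22. 67.] [array([428.9, -42.7]), array([107.9,  47.7]), np.float64(82.3)]
plate 2628 [427. 267.] med [ 545. -227.   50.] z% [44. 50. 54.] [array([ 524. , -244.3]), array([148.4, 187. ]), np.float64(84.6)]
trough 3042 [438. 329.] med [ 382. -260.    3.] z% [-3.  3. 35.] [array([ 383.8, -270.4]), array([ 83.3, 271. ]), np.float64(0.3)]
mat 2458 [343. 316.] med [401.  -7.   4.] z% [-1.  4.  8.] [array([411.3, -16.8]), array([140.7, 181.5]), np.float64(0.4)]
chip/cu 107 [425. 250.] med [ 578. -213.   90.] z% [48. 90. 96.] [array([ 583.3, -222.2]), array([30.4, 44.1]), np.float64(40.3)]
chip/cu 13 [454. 250.] med [ 584. -297.   53.] z% [48. 53. 60.] [array([ 584.5, -297.7]), array([ 5.6, 15.7]), np.float64(51.6)]
chip/cu 12 [447. 271.] med [ 530. -276.   53.] z% [48. 53. 58.] [array([ 530.6, -276
[... 357 characters left out ...]
. 96.] [array([ 578.6, -216.3]), array([30.3, 30.8]), np.float64(3.3)]
tall 140 [478. 256.] med [ 564. -345.   91.] z% [72. 91. 96.] [array([ 564.5, -346.9]), array([30.6, 30.6]), np.float64(66.0)]
tall 139 [424. 289.] med [ 482. -208.   92.] z% [87. 92. 96.] [array([ 481.9, -208.1]), array([30.6, 29.7]), np.float64(89.9)]
railtop 450 [293. 198.] med [692. 115. 159.] z% [151. 159. 164.] [array([693.4, 116.5]), array([  7.5, 359.8]), np.float64(4.9)]
back 578 [197. 266.] med [543. 360.  79.] z% [63. 79. 85.] [array([512.4, 353.5]), array([102.1, 102.2]), np.float64(9.6)]
back 525 [256. 287.] med [492. 205.  79.] z% [64. 79. 84.] [array([459.7, 210.4]), array([101.1, 100.3]), np.float64(81.2)]
```

```bash
python3 - <<'E'
from h import *
inc([((480,-150,350),Rt(-30)),((430,335,250),Rt(10))])
E
```

```text
427.0 -359.0 -141.1  -0.001 -0.000 -0.793  dist 575 ang 0.79
500.4 -840.8 -40.4  -0.001 -0.001 -1.491  dist 979 ang 1.49
```

Emit:
{"api": "arm_command", "payload": {
  "increments": "427 -359 -141 0 0 -0.79;427 -359 -141 0 0 -0.79;427 -359 -141 0 0 -0.79;427 -359 -141 0 0 -0.79;427 -359 -141 0 0 -0.79;427 -359 -141 0 0 -0.79;427 -359 -141 0 0 -0.79;427 -359 -141 0 0 -0.79;427 -359 -141 0 0 -0.79;500 -841 -40 0 0 -1.49;500 -841 -40 0 0 -1.49;500 -841 -40 0 0 -1.49",
  "gripper": 0
}}

```text
clock: 1.6
position: [456.2, 24.7, 310.3]
tcp_rot: [0.692, 0.722, -0.0, 0.0]
contact_force: [1.1, 0.7, -0.0]
gripper_width: 85.5
finger_force: 0.0
```

```bash
python3 - <<'E'
from h import *
inc([((430,335,250),Rt(10))])
E
```

```text
311.2 -13.3 60.2  -0.000 0.000 -0.133  dist 317 ang 0.13
```

Emit:
{"api": "arm_command", "payload": {
  "increments": "311 -13 60 0 0 -0.13;311 -13 60 0 0 -0.13;311 -13 60 0 0 -0.13;311 -13 60 0 0 -0.13;311 -13 60 0 0 -0.13;311 -13 60 0 0 -0.13;311 -13 60 0 0 -0.13;311 -13 60 0 0 -0.13"
}}

```text
clock: 2.6
position: [433.6, 331.6, 250.8]
tcp_rot: [0.647, 0.762, -0.0, 0.0]
contact_force: [0.0, -0.7, 0.2]
gripper_width: 85.2
finger_force: 0.0
```

```bash
cat > bin.py <<'E'
# wrist look at a bin: extents in world
import sys
from h import *
col=sys.argv[1]
c=r.camera_params("wrist");p,d=r.capture("wrist");W=world("wrist",d,c)
cv2.imwrite(f"pics/w_{col}_{int(r.get_obs()['clock']*10)}.png",p[:,:,::-1])
m=mask(p,(100,100,40),(125,255,255)) if col=="blue" else mask(p,(22,100,60),(34,255,255))
b=max(blobs(m,200),key=lambda t:t[1])[0]
P=W[b];P=P[np.isfinite(P[:,0])]
print(len(P),np.round(np.percentile(P,[1,50,99],axis=0),1))
T=P[(P[:,2]>48)&(P[:,2]<60)];print("rim",len(T),rect(T) if len(T) else 0)
A=P[(P[:,2]>15)];print("all",rect(A))
inc([((float(sys.argv[2]),float(sys.argv[3]),float(sys.argv[4])),Rt(float(sys.argv[5])))])
E
python3 bin.py blue 427.6 337.7 28 10
```

```text
12184 [[420.5 292.7   2.5]
 [500.7 345.1   7.5]
 [562.9 401.2  81.4]]
rim 1420 [array([481.1, 345.9]), array([118.8,  99.1]), np.float64(9.8)]
all [array([492.7, 347.4]), array([142.3, 100.1]), np.float64(9.6)]
7.3 -5.2 223.0  0.001 0.001 -0.012  dist 223 ang 0.01
```

Emit:
{"api": "arm_command", "payload": {
  "increments": "6 -5 60 0 0 -0.01;6 -5 120 0 0 -0.01;6 -5 180 0 0 -0.01;6 -5 210 0 0 -0.01;6 -5 223 0 0 -0.01;6 -5 223 0 0 -0.01"
}}

```text
clock: 3.4
position: [427.5, 337.7, 28.1]
tcp_rot: [0.643, 0.766, -0.0, 0.0]
contact_force: [0.2, 0.5, 0.1]
gripper_width: 85.5
finger_force: 0.0
```

Emit:
{"api": "arm_command", "payload": {
  "increments": "0 0 0 0 0 0;0 0 0 0 0 0;0 0 0 0 0 0;0 0 0 0 0 0;0 0 0 0 0 0;0 0 0 0 0 0",
  "gripper": 255
}}

```text
clock: 4.15
position: [427.1, 338.3, 28.3]
tcp_rot: [0.642, 0.766, 0.0, 0.0]
contact_force: [-0.9, -1.8, 6.3]
gripper_width: 7.3
finger_force: 58.9
```

```bash
cat > hang.py <<'E'
import sys
from h import *
# args: y along rail, TCP in bin frame (x y z), then list of x:z:pitch for the lip
RC=np.array([693.4,116.5,0.]);RY=4.9
def tcp(lx,ly,lz,pitch,g):
    RR=Ro.from_euler('z',RY,degrees=True)
    L=RC+RR.apply([lx,ly,lz]); B=RR*Ro.from_euler('y',pitch,degrees=True)
    return L+B.apply(np.array(g)-[69,0,76]),Rt(RY,pitch)
y=float(sys.argv[1]);g=[float(v) for v in sys.argv[2].split(",")]
if __name__=="__main__":
    T=[tcp(x,y,z,p,g) for x,z,p in ([float(v) for v in a.split(":")] for a in sys.argv[3:])]
    for t in T: print(np.round(t[0]))
    inc(T)
E
python3 hang.py 75 -55,2,28.3 2.5:205:20
```

```text
[557. 182. 203.]
-176.5 100.7 -174.2  0.349 0.016 0.089  dist 268 ang 0.36
```

Emit:
{"api": "arm_command", "payload": {
  "increments": "0 0 -20 0 0 0;0 0 -60 0 0 0;0 0 -110 0 0 0;0 0 -160 0 0 0;0 0 -160 0 0 0"
}}

```text
clock: 4.78
position: [428.1, 340.3, 192.6]
tcp_rot: [0.642, 0.766, 0.004, 0.001]
contact_force: [0.2, 0.5, -3.0]
gripper_width: 7.5
finger_force: 58.9
```

```bash
python3 hang.py 75 -55,2,28.3 2.5:215:20; python3 -c "
from h import *
p,d=r.capture('side');cv2.imwrite('pics/s1.png',p[150:400,150:480,::-1])"
```

```text
[557. 182. 213.]
-178.3 99.3 -19.9  0.355 0.012 0.090  dist 205 ang 0.37
```

Emit:
{"api": "arm_command", "payload": {
  "increments": "-60 33 -7 0.12 0 0.03;-119 66 -13 0.24 0.01 0.06;-178 99 -20 0.355 0.012 0.09;-178 99 -20 0.355 0.012 0.09;-178 99 -20 0.355 0.012 0.09;-178 99 -20 0.355 0.012 0.09"
}}

```text
clock: 5.58
position: [553.7, 182.3, 207.9]
tcp_rot: [0.665, 0.726, -0.132, -0.118]
contact_force: [0.6, 1.3, -2.3]
gripper_width: 7.6
finger_force: 59.2
```

```bash
python3 hang.py 75 -55,2,28.3 2.5:215:20 2.5:185:20 2.5:163:20; python3 - <<'E'
from h import *
p,d=r.capture('side');cv2.imwrite('pics/s2.png',p[130:370,200:520,::-1].repeat(2,0).repeat(2,1))
for n in ("side","top"):
    p,d=r.capture(n);W=world(n,d);m=mask(p,(100,100,40),(125,255,255))>0
    m&=(W[...,0]>450)&(W[...,0]<760)&(W[...,1]>100)&(W[...,1]<290)&(W[...,2]>100)
    P=W[m];v=Ro.from_euler('z',-4.9,degrees=True).apply(P-[693.4,116.5,0])
    print(n,len(P),np.round(np.percentile(v,[1,5,50,95,99],axis=0)))
    # lip top points / farthest
    q=v[v[:,0]>0];print(len(q),np.round(np.percentile(q,[2,50,98],axis=0)))
E
```

```text
[557. 182. 213.]
[557. 182. 183.]
[557. 182. 161.]
-0.5 1.4 -5.6  -0.007 0.004 0.002  dist 6 ang 0.01
-0.4 11.9 22.6  -0.007 0.004 0.002  dist 25 ang 0.01
-0.3 19.5 43.2  -0.007 0.004 0.002  dist 47 ang 0.01
side 1987 [[-148.   21.  149.]
 [-139.   22.  161.]
 [ -71.   27.  201.]
 [  -7.  123.  226.]
 [   6.  125.  233.]]
67 [[  0.  26. 191.]
 [  4.  49. 206.]
 [ 10. 111. 210.]]
top 229 [[-147.   47.  165.]
 [-146.   59.  169.]
 [-128.  116.  222.]
 [ -93.  126.  236.]
 [ -86.  127.  576.]]
1 [[ 21. 109. 585.]
 [ 21. 109. 585.]
 [ 21. 109. 585.]]
```

View pics/s2.png

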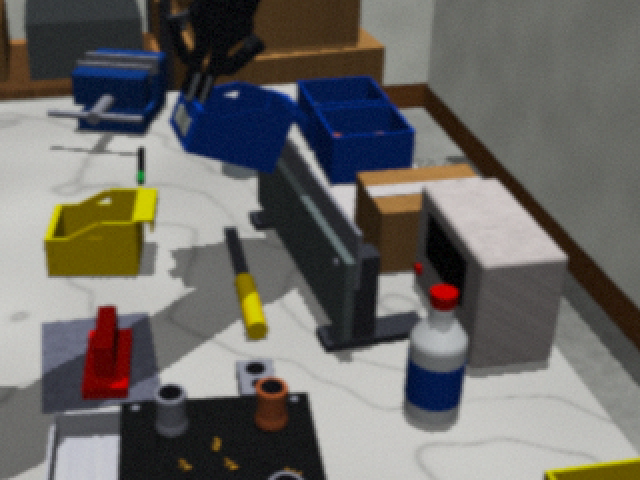

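Emit:
{"api": "arm_command", "payload": {
  "increments": "-0.5 5 5 -0.007 0 0;-0.5 12 22 -0.007 0 0;-0.5 16 33 -0.007 0 0;-0.5 18 40 -0.007 0 0;-0.5 19 42 -0.007 0 0;-0.5 19 42 -0.007 0 0"
}}

```text
clock: 6.48
position: [558.8, 179.9, 161.9]
tcp_rot: [0.666, 0.725, -0.129, -0.116]
contact_force: [0.3, 0.5, -1.2]
gripper_width: 7.7
finger_force: 59.2
```

```bash
python3 hang.py 75 -55,2,28.3 2.5:163:20 1.5:163:17 0:163:14 -1.5:162.5:10 -3:162:6 -4.5:161.5:3 -6:161:0; python3 - <<'E'
from h import *
n='side';p,d=r.capture(n);W=world(n,d);m=mask(p,(100,100,40),(125,255,255))>0
cv2.imwrite('pics/s3.png',p[130:290,240:440,::-1].repeat(3,0).repeat(3,1))
m&=(W[...,0]>450)&(W[...,0]<760)&(W[...,1]>100)&(W[...,1]<290)&(W[...,2]>80)
P=W[m];v=Ro.from_euler('z',-4.9,degrees=True).apply(P-[693.4,116.5,0])
q=v[v[:,0]>0];print(len(q),np.round(np.percentile(q,[2,50,98],axis=0)))
E
```

```text
[557. 182. 161.]
[556. 182. 154.]
[555. 182. 147.]
[555. 182. 137.]
[556. 182. 128.]
[556. 182. 120.]
[557. 182. 113.]
2.3 -1.1 1.8  0.001 0.004 -0.002  dist 3 ang 0.00
2.4 0.6 8.5  -0.051 0.004 -0.002  dist 9 ang 0.05
2.4 2.2 15.3  -0.104 0.004 -0.001  dist 16 ang 0.10
2.4 5.4 24.4  -0.174 0.004 -0.001  dist 25 ang 0.17
2.5 9.2 33.2  -0.243 0.004 -0.001  dist 35 ang 0.24
2.5 12.1 39.7  -0.296 0.004 -0.001  dist 42 ang 0.30
2.5 15.3 46.1  -0.348 0.004 -0.001  dist 49 ang 0.35
76 [[  0.  27. 151.]
 [  8.  55. 162.]
 [ 16. 112. 166.]]
```

View pics/s3.png

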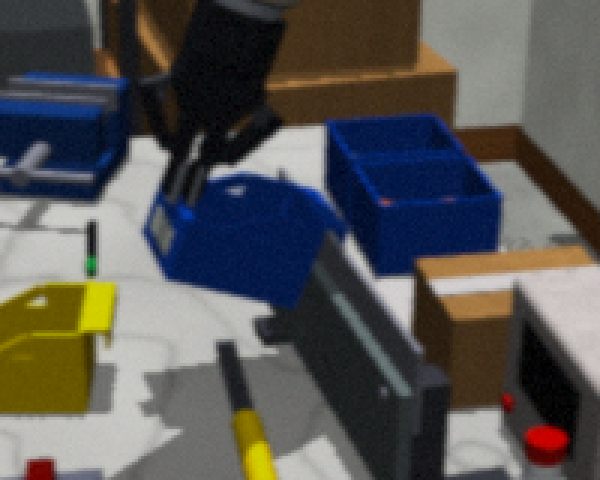

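Emit:
{"api": "arm_command", "payload": {
  "increments": "2 -0.5 3 0 0 0;2 0.5 8.5 -0.05 0 0;2 2 15 -0.104 0 0;2 5 24 -0.174 0 0;2 9 33 -0.243 0 0;2 12 39.5 -0.296 0 0;2 15 46 -0.348 0 0;2 15 46 -0.348 0 0;2 15 46 -0.348 0 0"
}}

```text
clock: 7.65
position: [557.0, 181.6, 113.9]
tcp_rot: [0.676, 0.737, -0.002, 0.001]
contact_force: [-0.6, -0.2, -1.9]
gripper_width: 7.4
finger_force: 59.5
```

```bash
cat > chk.py <<'E'
import sys
from h import *
col=sys.argv[1];n='side';p,d=r.capture(n);W=world(n,d)
m=(mask(p,(100,100,40),(125,255,255)) if col=="blue" else mask(p,(22,100,60),(34,255,255)))>0
m&=(W[...,0]>450)&(W[...,0]<760)&(W[...,1]>-50)&(W[...,1]<290)&(W[...,2]>70)
v=Ro.from_euler('z',-4.9,degrees=True).apply(W[m]-[693.4,116.5,0])
print(col,len(v),np.round(np.percentile(v,[.5,2,50,98,99.5],axis=0)))
for a in range(-140,20,20):
    q=v[(v[:,0]>a)&(v[:,0]<a+20)]
    if len(q)>5:print(a,len(q),np.round(np.percentile(q[:,2],[2,98])))
E
python3 hang.py 75 -55,2,28.3 -6:160.5:0; python3 chk.py blue
```

```text
[557. 182. 113.]
0.4 0.4 1.1  -0.001 0.004 -0.000  dist 1 ang 0.00
blue 2022 [[-138.   20.   85.]
 [-137.   21.   88.]
 [ -64.   27.  129.]
 [  -3.  124.  164.]
 [   2.  127.  165.]]
-140 231 [ 89. 145.]
-120 196 [ 89. 145.]
-100 320 [ 89. 151.]
-80 324 [ 87. 159.]
-60 341 [ 87. 161.]
-40 410 [ 88. 163.]
-20 176 [ 91. 165.]
0 21 [161. 165.]
```

Emit:
{"api": "arm_command", "payload": {
  "increments": "0 0 1 0 0 0;0 0 2.5 0 0 0;0 0 2.5 0 0 0;0 0 2.5 0 0 0"
}}

```text
clock: 8.2
position: [557.1, 181.6, 111.0]
tcp_rot: [0.676, 0.737, -0.001, 0.001]
contact_force: [0.9, -0.3, -0.9]
gripper_width: 7.5
finger_force: 59.6
```

Emit:
{"api": "arm_command", "payload": {
  "increments": "0 0 0 0 0 0;0 0 0 0 0 0;0 0 0 0 0 0;0 0 0 0 0 0;0 0 0 0 0 0;0 0 -40 0 0 0;0 0 -90 0 0 0;0 0 -140 0 0 0;0 0 -140 0 0 0",
  "gripper": 0
}}

```text
clock: 9.32
position: [558.7, 183.5, 255.2]
tcp_rot: [0.676, 0.737, 0.002, 0.003]
contact_force: [0.2, -0.4, 0.2]
gripper_width: 85.3
finger_force: 0.0
```

```bash
python3 chk.py blue; python3 -c "
from h import *
inc([((376,222,220),Rt(-9.6))])"
```

```text
blue 2106 [[-137.   19.   84.]
 [-137.   20.   86.]
 [ -67.   28.  127.]
 [  -4.  124.  164.]
 [   1.  126.  165.]]
-140 261 [ 86. 138.]
-120 253 [ 86. 138.]
-100 315 [ 87. 147.]
-80 326 [ 87. 157.]
-60 340 [ 85. 160.]
-40 417 [ 86. 162.]
-20 171 [ 87. 166.]
0 19 [159. 164.]
54.9 -177.8 31.9  0.004 0.003 0.253  dist 189 ang 0.25
```

Emit:
{"api": "arm_command", "payload": {
  "increments": "55 -178 32 0 0 0.25;55 -178 32 0 0 0.25;55 -178 32 0 0 0.25;55 -178 32 0 0 0.25;55 -178 32 0 0 0.25;55 -178 32 0 0 0.25"
}}

```text
clock: 10.12
position: [376.0, 221.2, 218.5]
tcp_rot: [0.763, 0.646, -0.001, 0.001]
contact_force: [0.3, 1.2, -1.0]
gripper_width: 85.4
finger_force: 0.0
```

```bash
python3 bin.py yellow 374.2 224.2 28 -9.6
```

```text
13234 [[367.8 158.6   2.5]
 [442.6 207.9   5.5]
 [510.7 268.3  81.3]]
rim 1567 [array([427.8, 213.2]), array([100.1, 118.4]), np.float64(80.2)]
all [array([439.3, 211.1]), array([100.3, 142. ]), np.float64(80.3)]
3.2 -2.2 190.5  0.000 0.003 0.001  dist 191 ang 0.00
```

Emit:
{"api": "arm_command", "payload": {
  "increments": "1.5 -2 60 0 0.003 0;1.5 -2 120 0 0.003 0;1.5 -2 170 0 0.003 0;1.5 -2 190 0 0.003 0;1.5 -2 190 0 0.003 0;1.5 -2 190 0 0.003 0"
}}

```text
clock: 10.92
position: [374.0, 223.1, 29.3]
tcp_rot: [0.763, 0.646, 0.0, 0.001]
contact_force: [0.3, -0.1, -0.1]
gripper_width: 85.4
finger_force: 0.0
```

Emit:
{"api": "arm_command", "payload": {
  "increments": "0 0 0 0 0 0;0 0 0 0 0 0;0 0 0 0 0 0;0 0 0 0 0 0;0 0 0 0 0 0;0 0 0 0 0 0",
  "gripper": 255
}}

```text
clock: 11.68
position: [373.7, 222.6, 29.1]
tcp_rot: [0.763, 0.646, 0.0, 0.001]
contact_force: [-0.0, -0.7, 5.8]
gripper_width: 7.2
finger_force: 58.8
```

Emit:
{"api": "arm_command", "payload": {
  "increments": "0 0 -20 0 0 0;0 0 -70 0 0 0;0 0 -120 0 0 0;0 0 -170 0 0 0;0 0 -170 0 0 0"
}}

```text
clock: 12.3
position: [374.8, 224.0, 201.8]
tcp_rot: [0.763, 0.646, 0.003, 0.002]
contact_force: [0.3, -0.4, -1.8]
gripper_width: 7.0
finger_force: 58.9
```

```bash
python3 hang.py -75 -55,0.5,28.3 2.5:215:20
```

```text
[570.  31. 213.]
-158.1 224.2 -9.6  0.354 -0.045 -0.248  dist 275 ang 0.43
```

```bash
python3 hang.py -75 -55,0,29 2.5:215:20;python3 -c "
from h import *
inc([((430,40,215),Rt(4.9,10))])"
```

```text
[570.  31. 213.]
-158.6 224.6 -10.3  0.354 -0.045 -0.248  dist 275 ang 0.43
-172.4 84.8 -13.0  0.180 -0.023 -0.250  dist 193 ang 0.31
```

Emit:
{"api": "arm_command", "payload": {
  "increments": "-57 28 -4 0.06 -0.01 -0.08;-114 56 -8 0.12 -0.015 -0.17;-172 85 -12 0.18 -0.023 -0.25;-172 85 -12 0.18 -0.023 -0.25;-165 130 -11 0.24 -0.03 -0.25;-162 180 -10 0.3 -0.04 -0.25;-159 224 -10 0.354 -0.045 -0.248;-159 224 -10 0.354 -0.045 -0.248;-159 224 -10 0.354 -0.045 -0.248"
}}

```text
clock: 13.42
position: [567.0, 30.5, 207.6]
tcp_rot: [0.665, 0.726, -0.131, -0.12]
contact_force: [-0.4, 0.5, -1.6]
gripper_width: 7.5
finger_force: 59.2
```

```bash
python3 hang.py -75 -55,0,29 2.5:185:20 2.5:163:20;python3 chk.py yellow
```

```text
[570.  31. 183.]
[570.  31. 161.]
-0.1 11.5 21.7  -0.009 0.001 0.002  dist 25 ang 0.01
-0.1 19.2 42.3  -0.009 0.001 0.002  dist 46 ang 0.01
yellow 2600 [[-150. -129.  140.]
 [-148. -128.  150.]
 [ -70. -123.  199.]
 [   3.  -26.  229.]
 [   8.   22.  232.]]
-140 367 [174. 232.]
-120 234 [152. 231.]
-100 342 [159. 223.]
-80 420 [152. 226.]
-60 424 [145. 225.]
-40 359 [146. 219.]
-20 215 [195. 214.]
0 89 [189. 208.]
```

Emit:
{"api": "arm_command", "payload": {
  "increments": "0 5 5 -0.009 0 0;0 12 22 -0.009 0 0;0 16 33 -0.009 0 0;0 18 40 -0.009 0 0;0 19 42 -0.009 0 0;0 19 42 -0.009 0 0"
}}

```text
clock: 14.22
position: [571.3, 29.5, 163.2]
tcp_rot: [0.666, 0.726, -0.127, -0.116]
contact_force: [0.4, 0.4, -0.9]
gripper_width: 6.8
finger_force: 59.2
```

```bash
python3 hang.py -75 -55,0,29 2.5:163:20 1.5:163:17 0:163:14 -1.5:162.5:10 -3:162:6 -4.5:161.5:3 -6:161:0; python3 - <<'E'
from h import *
n='side';p,d=r.capture(n)
cv2.imwrite('pics/s4.png',p[130:290,240:440,::-1].repeat(3,0).repeat(3,1))
E
```

```text
[570.  31. 161.]
[569.  31. 154.]
[569.  31. 147.]
[569.  31. 138.]
[569.  31. 128.]
[569.  31. 121.]
[570.  31. 114.]
1.2 -0.3 2.2  0.003 0.001 -0.000  dist 3 ang 0.00
1.2 1.3 8.9  -0.049 0.001 -0.000  dist 9 ang 0.05
1.3 2.9 15.7  -0.102 0.001 0.000  dist 16 ang 0.10
1.3 6.1 24.8  -0.172 0.001 0.000  dist 26 ang 0.17
1.3 9.8 33.6  -0.241 0.001 0.000  dist 35 ang 0.24
1.3 12.6 40.2  -0.294 0.001 0.000  dist 42 ang 0.29
1.3 15.8 46.6  -0.346 0.001 0.000  dist 49 ang 0.35
```

View pics/s4.png

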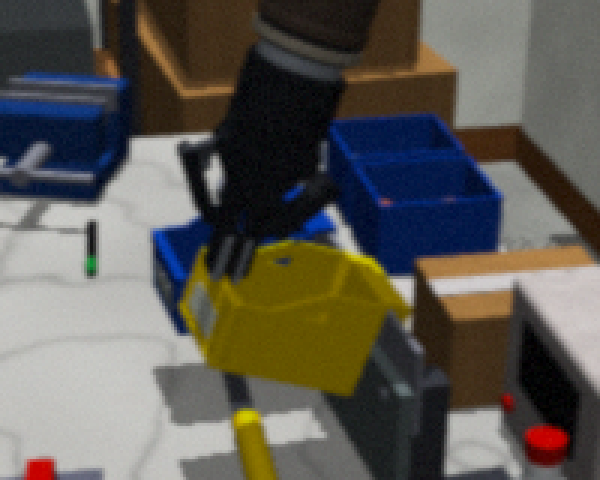

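The yellow bin sits tipped with its lip hooked over the rail (lip at about (400,300) in the crop); blue hangs behind it. Swing down.

Emit:
{"api": "arm_command", "payload": {
  "increments": "1 -0.5 3 0 0 0;1 1 9 -0.05 0 0;1 3 15.5 -0.102 0 0;1 6 24.5 -0.172 0 0;1 9.5 33.5 -0.241 0 0;1 12.5 40 -0.294 0 0;1 16 46.5 -0.346 0 0;1 16 49 -0.346 0 0;1 16 49.5 -0.346 0 0;1 16 49.5 -0.346 0 0"
}}

```text
clock: 15.52
position: [570.2, 30.3, 111.5]
tcp_rot: [0.676, 0.737, -0.0, 0.001]
contact_force: [3.3, -0.4, 1.7]
gripper_width: 7.3
finger_force: 59.5
```

Emit:
{"api": "arm_command", "payload": {
  "increments": "0 0 0 0 0 0;0 0 0 0 0 0;0 0 0 0 0 0;0 0 0 0 0 0;0 0 0 0 0 0;0 0 -40 0 0 0;0 0 -90 0 0 0;0 0 -140 0 0 0;0 0 -140 0 0 0",
  "gripper": 0
}}

```text
clock: 16.65
position: [571.4, 31.3, 255.3]
tcp_rot: [0.676, 0.737, 0.002, 0.003]
contact_force: [0.8, 0.4, -0.0]
gripper_width: 85.4
finger_force: 0.0
```

```bash
python3 chk.py yellow; python3 - <<'E'
from h import *
n='top';p,d=r.capture(n);W=world(n,d)
for nm,m in (("tall",((W[...,2]>70)&(W[...,2]<110)).astype(np.uint8)*255),("chip",mask(p,(8,60,60),(34,255,255))),("red",mask(p,(0,120,80),(8,255,255)))):
  for b,a,c in blobs(m,5):
    P=W[b];P=P[np.isfinite(P[:,0])]
    if len(P)>4 and P[:,0].mean()<620 and P[:,0].mean()>300 and -380<P[:,1].mean()<30: print(nm,a,np.round(np.median(P,0)),rect(P))
inc([((480,-100,260),Rt(-20)),((482,-208,230),Rt(-23)),((580,-216,230),Rt(-21))])
E
```

```text
yellow 2771 [[-137. -130.   83.]
 [-136. -129.   85.]
 [ -66. -113.  126.]
 [  -2.  -26.  164.]
 [   3.   25.  165.]]
-140 375 [ 83. 138.]
-120 320 [ 84. 138.]
-100 403 [ 86. 149.]
-80 423 [ 87. 159.]
-60 443 [ 86. 161.]
-40 534 [ 86. 162.]
-20 236 [ 89. 165.]
0 37 [160. 165.]
tall 134 [ 579. -216.   92.] [array([ 578.6, -216.4]), array([30.5, 28.8]), np.float64(1.0)]
tall 139 [ 564. -345.   91.] [array([ 564.3, -346.2]), array([29.2, 29.9]), np.float64(47.2)]
tall 139 [ 482. -208.   92.] [array([ 481.8, -208.4]), array([29.6, 29.7]), np.float64(0.4)]
chip 117 [ 578. -212.   90.] [array([ 583.2, -222.2]), array([31.5, 44.3]), np.float64(35.5)]
chip 13 [ 585. -298.   54.] [array([ 584.8, -297.7]), array([ 5.1, 17.4]), np.float64(53.7)]
chip 13 [ 530. -274.   55.] [array([ 530.2, -275.3]), array([ 4.5, 15.3]), np.float64(26.1)]
chip 18 [ 521. -249.   53.] [array([ 520.7, -248.5]), array([16.7,  7.1]), np.float64(60.7)]
chip 8 [ 510. -351.   52.] [array([ 509.3, -348.6]), array([ 4.1, 12.7]), np.float64(17.2)]
chip 13 [ 486. -267.   52.] [array([ 487.3, -269.5]), array([ 6. , 14.7]), np.float64(15.2)]
red 67 [424.   4.  20.] [array([430.3,   2.3]), array([38.6, 18.2]), np.float64(0.4)]
-122.1 -100.2 -8.6  0.001 0.002 0.435  dist 158 ang 0.43
-229.8 -107.5 21.6  0.001 0.002 0.487  dist 255 ang 0.49
-246.2 -10.5 21.7  0.001 0.002 0.452  dist 247 ang 0.45
```

Emit:
{"api": "arm_command", "payload": {
  "increments": "-62 -3 5 0 0 0.11;-123 -5 11 0 0 0.22;-185 -8 16 0 0 0.33;-245 -10 21 0 0 0.45;-245 -10 21 0 0 0.45;-245 -10 21 0 0 0.45;-245 -10 21 0 0 0.45;-245 -10 21 0 0 0.45"
}}

```text
clock: 17.75
position: [580.7, -213.1, 230.6]
tcp_rot: [0.823, 0.568, -0.0, 0.001]
contact_force: [0.3, -0.1, -0.5]
gripper_width: 85.5
finger_force: 0.0
```

```bash
python3 -c "
from h import *
inc([((578.8,-216.3,62.5),Rt(-21))])"
```

```text
-3.5 -0.7 168.1  0.001 0.001 0.005  dist 168 ang 0.01
```

Emit:
{"api": "arm_command", "payload": {
  "increments": "-3.5 -0.7 60 0 0 0;-3.5 -0.7 120 0 0 0;-3.5 -0.7 155 0 0 0;-3.5 -0.7 168 0 0 0;-3.5 -0.7 168 0 0 0;-3.5 -0.7 168 0 0 0"
}}

```text
clock: 18.5
position: [579.9, -217.9, 64.4]
tcp_rot: [0.823, 0.568, 0.0, 0.002]
contact_force: [0.5, 0.3, 0.3]
gripper_width: 85.4
finger_force: 0.0
```

Emit:
{"api": "arm_command", "payload": {
  "increments": "0 0 0 0 0 0;0 0 0 0 0 0;0 0 0 0 0 0;0 0 0 0 0 0;0 0 0 0 0 0;0 0 -40 0 0 0;0 0 -100 0 0 0;0 0 -160 0 0 0;0 0 -165 0 0 0",
  "gripper": 255
}}

```text
clock: 19.62
position: [581.0, -217.7, 232.5]
tcp_rot: [0.823, 0.567, 0.002, 0.004]
contact_force: [0.6, 0.0, -1.9]
gripper_width: 27.7
finger_force: 59.4
```

```bash
python3 -c "
from h import *
inc([((600,0,235),Rt(0)),((613,185,235),Rt(4.9)),((613,185,108),Rt(4.9))])"
```

```text
210.2 -59.7 -3.3  0.008 0.003 -0.364  dist 219 ang 0.36
387.7 -113.4 -4.0  0.008 0.003 -0.449  dist 404 ang 0.45
387.9 -114.4 123.0  0.008 0.003 -0.449  dist 423 ang 0.45
```

Emit:
{"api": "arm_command", "payload": {
  "increments": "58 -17 -3 0 0 -0.07;116 -34 -3 0 0 -0.14;174 -51 -3 0 0 -0.2;230 -67 -3 0 0 -0.27;290 -85 -3 0 0 -0.34;345 -100 -3 0 0 -0.4;388 -113 -3 0.008 0.003 -0.449;388 -113 -3 0.008 0.003 -0.449;388 -113 -3 0.008 0.003 -0.449;388 -113 -3 0.008 0.003 -0.449"
}}

```text
clock: 20.88
position: [611.4, 183.3, 229.3]
tcp_rot: [0.677, 0.736, -0.002, -0.003]
contact_force: [0.8, -0.2, -1.4]
gripper_width: 27.7
finger_force: 59.4
```

```bash
python3 -c "
from h import *
inc([((613,185,108),Rt(4.9))])"
```

```text
1.4 2.7 121.3  -0.008 -0.002 -0.003  dist 121 ang 0.01
```

Emit:
{"api": "arm_command", "payload": {
  "increments": "1.4 2.7 50 0 0 0;1.4 2.7 95 0 0 0;1.4 2.7 112 0 0 0;1.4 2.7 121 0 0 0;1.4 2.7 121 0 0 0"
}}

```text
clock: 21.5
position: [613.4, 187.1, 109.7]
tcp_rot: [0.677, 0.736, -0.001, -0.003]
contact_force: [0.2, 0.0, -1.0]
gripper_width: 27.5
finger_force: 59.4
```

Emit:
{"api": "arm_command", "payload": {
  "increments": "0 0 0 0 0 0;0 0 0 0 0 0;0 0 0 0 0 0;0 0 -10 0 0 0;0 0 -50 0 0 0;0 0 -100 0 0 0;0 0 -125 0 0 0;0 0 -125 0 0 0",
  "gripper": 120
}}

```text
clock: 22.5
position: [614.8, 187.7, 236.9]
tcp_rot: [0.676, 0.737, 0.0, -0.002]
contact_force: [-0.3, -0.9, -0.5]
gripper_width: 45.2
finger_force: 0.0
```

```bash
python3 -c "
from h import *
inc([((482,-100,232),Rt(-20)),((481.9,-208.3,230),Rt(-23))])"
```

```text
-275.4 -156.7 4.2  -0.004 -0.003 0.434  dist 317 ang 0.43
-383.3 -166.0 5.8  -0.004 -0.003 0.486  dist 418 ang 0.49
```

Emit:
{"api": "arm_command", "payload": {
  "increments": "-55 -24 0 0 0 0.07;-110 -48 2 0 0 0.14;-165 -72 3 0 0 0.21;-220 -96 4 0 0 0.28;-275 -120 5 0 0 0.35;-330 -143 6 0 0 0.42;-383 -166 6 0 0 0.486;-383 -166 6 -0.004 -0.003 0.486;-383 -166 6 -0.004 -0.003 0.486;-383 -166 6 -0.004 -0.003 0.486",
  "gripper": 0
}}

```text
clock: 23.75
position: [481.2, -207.1, 227.7]
tcp_rot: [0.833, 0.553, -0.002, -0.001]
contact_force: [-0.7, -0.2, -0.1]
gripper_width: 85.6
finger_force: 0.0
```

```bash
python3 -c "
from h import *
inc([((481.9,-208.3,63),Rt(-23))])"
```

```text
-0.5 1.7 164.7  -0.004 0.002 0.003  dist 165 ang 0.01
```

Emit:
{"api": "arm_command", "payload": {
  "increments": "-0.5 1.7 60 0 0 0;-0.5 1.7 120 0 0 0;-0.5 1.7 152 0 0 0;-0.5 1.7 165 0 0 0;-0.5 1.7 165 0 0 0;-0.5 1.7 165 0 0 0"
}}

```text
clock: 24.5
position: [482.8, -210.2, 64.3]
tcp_rot: [0.834, 0.552, -0.001, 0.0]
contact_force: [0.4, -0.3, 0.5]
gripper_width: 85.7
finger_force: 0.0
```

Emit:
{"api": "arm_command", "payload": {
  "increments": "0 0 0 0 0 0;0 0 0 0 0 0;0 0 0 0 0 0;0 0 0 0 0 0;0 0 0 0 0 0;0 0 -40 0 0 0;0 0 -100 0 0 0;0 0 -160 0 0 0;0 0 -165 0 0 0",
  "gripper": 255
}}

```text
clock: 25.62
position: [484.5, -210.4, 232.3]
tcp_rot: [0.834, 0.552, -0.0, 0.003]
contact_force: [-0.6, 0.3, -0.3]
gripper_width: 27.8
finger_force: 59.4
```

```bash
python3 -c "
from h import *
inc([((623,55,232),Rt(4.9)),((623,55,108),Rt(4.9))])"
```

```text
298.4 23.8 -0.5  0.004 0.004 -0.487  dist 299 ang 0.49
298.8 23.3 123.5  0.004 0.004 -0.487  dist 324 ang 0.49
```

Emit:
{"api": "arm_command", "payload": {
  "increments": "60 5 0 0 0 -0.1;120 10 0 0 0 -0.2;180 15 0 0 0 -0.3;240 19 0 0 0 -0.4;298 24 0 0 0 -0.487;298 24 0 0 0 -0.487;298 24 0 0 0 -0.487;298 24 0 0 0 -0.487"
}}

```text
clock: 26.62
position: [620.2, 53.1, 226.4]
tcp_rot: [0.677, 0.736, -0.003, -0.001]
contact_force: [-0.1, -0.3, -1.4]
gripper_width: 27.4
finger_force: 59.5
```

```bash
python3 -c "
from h import *
inc([((623,55,108),Rt(4.9))])"
```

```text
1.9 3.5 118.4  -0.005 0.002 -0.002  dist 118 ang 0.01
```

Emit:
{"api": "arm_command", "payload": {
  "increments": "2 3 50 0 0 0;2 3 95 0 0 0;2 3 110 0 0 0;2 3 118 0 0 0;2 3 118 0 0 0"
}}

```text
clock: 27.25
position: [623.6, 56.9, 110.0]
tcp_rot: [0.676, 0.737, -0.001, -0.001]
contact_force: [0.3, 0.4, -0.5]
gripper_width: 27.1
finger_force: 59.5
```

Emit:
{"api": "arm_command", "payload": {
  "increments": "0 0 0 0 0 0;0 0 0 0 0 0;0 0 0 0 0 0;0 0 -10 0 0 0;0 0 -50 0 0 0;0 0 -100 0 0 0;0 0 -125 0 0 0;0 0 -125 0 0 0",
  "gripper": 120
}}

```text
clock: 28.25
position: [624.6, 57.9, 237.1]
tcp_rot: [0.676, 0.737, -0.0, 0.0]
contact_force: [-0.2, -0.1, -0.1]
gripper_width: 45.2
finger_force: 0.0
```

```bash
python3 -c "
from h import *
inc([((564.3,-346.2,230),Rt(-31))])"
```

```text
-397.4 -94.8 7.4  0.001 0.000 0.627  dist 409 ang 0.63
```

Emit:
{"api": "arm_command", "payload": {
  "increments": "-57 -14 1 0 0 0.09;-114 -27 2 0 0 0.18;-171 -41 3 0 0 0.27;-228 -54 4 0 0 0.36;-285 -68 5 0 0 0.45;-342 -82 6 0 0 0.54;-397 -95 7 0 0 0.627;-397 -95 7 0 0 0.627;-397 -95 7 0 0 0.627;-397 -95 7 0 0 0.627",
  "gripper": 0
}}

```text
clock: 29.5
position: [563.4, -344.4, 227.6]
tcp_rot: [0.87, 0.494, -0.002, -0.001]
contact_force: [0.6, -0.1, -0.0]
gripper_width: 85.4
finger_force: 0.0
```

```bash
python3 -c "
from h import *
inc([((564.3,-346.2,63),Rt(-31))])"
```

```text
-0.7 2.2 164.6  -0.004 0.002 0.003  dist 165 ang 0.01
```

Emit:
{"api": "arm_command", "payload": {
  "increments": "-0.5 1 60 0 0 0;-0.5 1 120 0 0 0;-0.5 1 152 0 0 0;-0.5 1 165 0 0 0;-0.5 1 165 0 0 0;-0.5 1 165 0 0 0"
}}

```text
clock: 30.25
position: [564.1, -347.7, 64.6]
tcp_rot: [0.87, 0.493, -0.001, 0.001]
contact_force: [-0.6, -0.2, -0.0]
gripper_width: 85.3
finger_force: 0.0
```

Emit:
{"api": "arm_command", "payload": {
  "increments": "0 0 0 0 0 0;0 0 0 0 0 0;0 0 0 0 0 0;0 0 0 0 0 0;0 0 0 0 0 0;0 0 -40 0 0 0;0 0 -100 0 0 0;0 0 -160 0 0 0;0 0 -165 0 0 0",
  "gripper": 255
}}

```text
clock: 31.38
position: [565.8, -348.0, 233.0]
tcp_rot: [0.87, 0.492, 0.0, 0.003]
contact_force: [0.3, 0.2, -1.5]
gripper_width: 27.6
finger_force: 59.2
```

```bash
python3 -c "
from h import *
inc([((626.7,11.5,232),Rt(4.9))])"
```

```text
339.5 -132.9 -0.6  0.004 0.004 -0.627  dist 365 ang 0.63
```

Emit:
{"api": "arm_command", "payload": {
  "increments": "57 -22 0 0 0 -0.1;114 -44 0 0 0 -0.2;170 -66 0 0 0 -0.3;226 -88 0 0 0 -0.42;283 -110 0 0 0 -0.52;339 -133 0 0 0 -0.627;339 -133 0 0 0 -0.627;339 -133 0 0 0 -0.627;339 -133 0 0 0 -0.627"
}}

```text
clock: 32.5
position: [623.8, 9.6, 226.3]
tcp_rot: [0.677, 0.736, -0.003, -0.001]
contact_force: [-0.5, -0.3, -0.7]
gripper_width: 27.7
finger_force: 59.2
```

```bash
python3 -c "
from h import *
inc([((626.7,11.5,108),Rt(4.9))])"
```

```text
1.9 3.6 118.3  -0.005 0.002 -0.002  dist 118 ang 0.01
```

Emit:
{"api": "arm_command", "payload": {
  "increments": "0 3 50 0 0 0;0 3 95 0 0 0;0 3 110 0 0 0;0 3 118 0 0 0;0 3 118 0 0 0"
}}

```text
clock: 33.12
position: [627.2, 11.6, 110.0]
tcp_rot: [0.676, 0.737, -0.001, -0.001]
contact_force: [-0.0, 0.3, -0.3]
gripper_width: 27.5
finger_force: 59.2
```

Emit:
{"api": "arm_command", "payload": {
  "increments": "0 0 0 0 0 0;0 0 0 0 0 0;0 0 0 0 0 0;0 0 -10 0 0 0;0 0 -50 0 0 0;0 0 -100 0 0 0;0 0 -125 0 0 0;0 -60 -140 0 0 0;0 -120 -140 0 0 0;0 -170 -140 0 0 0;0 -170 -140 0 0 0",
  "gripper": 120
}}

```text
clock: 34.5
position: [455.0, -3.2, 250.6]
tcp_rot: [0.676, 0.737, -0.003, 0.0]
contact_force: [1.7, -0.2, 0.9]
gripper_width: 45.5
finger_force: 0.0
```

```bash
cat > look.py <<'E'
from h import *
import sys
p,d=r.capture("top");W=world("top",d)
cv2.imwrite(f"pics/t_{sys.argv[1]}.png",p[150:360,180:510,::-1].repeat(2,0).repeat(2,1))
for nm,m in (("chip",mask(p,(8,60,60),(34,255,255))),("red",mask(p,(0,120,80),(8,255,255)))):
  for b,a,c in blobs(m,4):
    P=W[b];P=P[np.isfinite(P[:,0])]
    if len(P)>3 and 300<P[:,0].mean()<650 and -400<P[:,1].mean()<60: print(nm,a,np.round(c),np.round(np.median(P,0)),rect(P))
    if nm=="red" and len(P)>100 and 300<P[:,0].mean()<650:
        for z0,z1 in((14,30),(50,75)):
            Q=P[(P[:,2]>z0)&(P[:,2]<z1)];print(z0,len(Q),rect(Q) if len(Q)>5 else 0)
m=((W[...,2]>44)&(W[...,2]<56)&(W[...,1]<-100)&(W[...,1]>-420)&(W[...,0]>400)&(W[...,0]<650)).astype(np.uint8)*255
b=max(blobs(m,50),key=lambda t:t[1])[0];print("plate",rect(W[b]))
E
python3 look.py a
```

```text
chip 2289 [325. 223.] [654.  38.  91.] [array([656.7,  37.4]), array([187.5, 118.7]), np.float64(2.8)]
chip 12 [454. 250.] [ 584. -298.   54.] [array([ 584.4, -297.9]), array([ 6.3, 14.3]), np.float64(50.5)]
chip 12 [447. 271.] [ 530. -276.   53.] [array([ 530.2, -275.7]), array([ 4.8, 15.2]), np.float64(25.4)]
chip 18 [436. 274.] [ 521. -248.   53.] [array([ 520.6, -248.7]), array([16.8,  7.5]), np.float64(62.2)]
chip 7 [476. 279.] [ 510. -350.   54.] [array([ 509.2, -349.6]), array([ 3.5, 11.6]), np.float64(11.6)]
chip 10 [444. 288.] [ 487. -268.   54.] [array([ 487.2, -269. ]), array([ 4.1, 15. ]), np.float64(27.5)]
plate [array([ 519.9, -280.8]), array([222.2, 190.2]), np.float64(84.5)]
```

View pics/t_a.png

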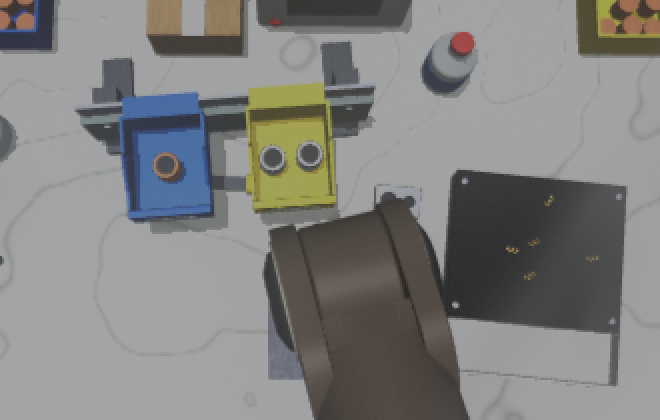

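```bash
cat > scr.py <<'E'
from h import *
c=r.camera_params("wrist");p,d=r.capture("wrist");W=world("wrist",d,c)
m=cv2.bitwise_or(mask(p,(0,120,60),(8,255,255)),mask(p,(172,120,60),(180,255,255)))
b=max(blobs(m,100),key=lambda t:t[1])[0];P=W[b];P=P[np.isfinite(P[:,0])]
print(len(P),np.round(np.percentile(P,[1,50,99],axis=0),1))
for z0,z1 in((14,27),(58,72)):
    Q=P[(P[:,2]>z0)&(P[:,2]<z1)];print(z0,len(Q),rect(Q) if len(Q)>5 else 0)
cv2.imwrite("pics/scr.png",p[:,:,::-1])
E
python3 scr.py
```

```text
3478 [[400.9 -96.5  13. ]
 [430.5 -35.5  20.8]
 [456.4  10.2  65.4]]
14 2028 [array([428.3, -45. ]), array([109.7,  49.7]), np.float64(82.9)]
58 1346 [array([428.2, -44.2]), array([78.6, 22.6]), np.float64(83.2)]
```

```bash
python3 -c "
from h import *
inc([((428.2,-44.3,120),Rt(-7)),((428.2,-44.3,27),Rt(-7))])"
```

```text
-38.3 -33.3 131.0  -0.002 0.003 0.208  dist 140 ang 0.21
-38.1 -33.1 224.0  -0.002 0.003 0.208  dist 230 ang 0.21
```

Emit:
{"api": "arm_command", "payload": {
  "increments": "-13 -11 44 0 0 0.07;-26 -22 88 0 0 0.14;-38 -33 131 0 0 0.208;-38 -33 131 0 0 0.208;-38 -33 131 0 0 0.208;-38 -33 131 0 0 0.208",
  "gripper": 0
}}

```text
clock: 35.35
position: [429.7, -42.7, 120.6]
tcp_rot: [0.748, 0.663, -0.001, 0.0]
contact_force: [0.4, -0.4, 0.5]
gripper_width: 85.1
finger_force: 0.0
```

```bash
python3 -c "
from h import *
inc([((428.2,-44.3,27),Rt(-7))])"
```

```text
-1.7 -1.2 93.6  -0.001 0.001 0.002  dist 94 ang 0.00
```

Emit:
{"api": "arm_command", "payload": {
  "increments": "-1.5 -1 45 0 0 0;-1.5 -1 80 0 0 0;-1.5 -1 93.5 0 0 0;-1.5 -1 93.5 0 0 0;-1.5 -1 93.5 0 0 0"
}}

```text
clock: 35.98
position: [427.3, -44.8, 26.7]
tcp_rot: [0.749, 0.663, -0.001, -0.0]
contact_force: [0.3, -0.4, 0.1]
gripper_width: 85.6
finger_force: 0.0
```

Emit:
{"api": "arm_command", "payload": {
  "increments": "0 0 0 0 0 0;0 0 0 0 0 0;0 0 0 0 0 0;0 0 0 0 0 0;0 0 0 0 0 0;0 0 0 0 0 0",
  "gripper": 255
}}

```text
clock: 36.72
position: [426.4, -45.0, 25.6]
tcp_rot: [0.749, 0.663, -0.002, -0.001]
contact_force: [-0.0, -1.2, 5.9]
gripper_width: 20.6
finger_force: 61.9
```

Emit:
{"api": "arm_command", "payload": {
  "increments": "0 0 -30 0 0 0;0 0 -80 0 0 0;0 0 -130 0 0 0;0 0 -130 0 0 0"
}}

```text
clock: 37.22
position: [428.4, -44.9, 158.1]
tcp_rot: [0.749, 0.662, -0.0, 0.001]
contact_force: [0.7, -0.0, -1.5]
gripper_width: 20.6
finger_force: 61.1
```

```bash
cat > st.py <<'E'
import sys
from h import *
T=[]
for a in sys.argv[1:]:
    x,y,z=map(float,a.split(","))
    R=Ro.from_euler('z',-5.5,degrees=True);q=R.apply([x,y,z])+[519.9,-280.8,0];print(np.round(q,1));T.append((q,Rt(-5.5)))
inc(T)
E
python3 st.py 105,11,130
```

```text
[ 625.5 -279.9  130. ]
-209.1 224.2 29.0  0.001 0.003 -0.027  dist 308 ang 0.03
```

Emit:
{"api": "arm_command", "payload": {
  "increments": "-42 45 5 0 0 0;-84 90 10 0 0 -0.01;-125 134 16 0 0 -0.02;-167 180 22 0 0 -0.027;-209 224 29 0 0 -0.027;-209 224 29 0 0.003 -0.027;-209 224 29 0 0.003 -0.027;-209 224 29 0 0.003 -0.027"
}}

```text
clock: 38.22
position: [622.8, -277.8, 125.5]
tcp_rot: [0.739, 0.673, -0.001, -0.002]
contact_force: [0.6, 0.8, -1.8]
gripper_width: 20.7
finger_force: 61.1
```

```bash
python3 st.py 104,11,75 104,11,72.3 -80,11,72.3 -80,11,130; python3 - <<'E'
from h import *
c=r.camera_params("wrist");p,d=r.capture("wrist");W=world("wrist",d,c)
cv2.imwrite("pics/w_s.png",p[:,:,::-1])
for b,a,cc in blobs(mask(p,(8,60,60),(34,255,255)),30):
    P=W[b];P=P[np.isfinite(P[:,0])]
    if len(P)>9 and 40<np.median(P[:,2])<65:
        q=Ro.from_euler('z',5.5,degrees=True).apply(P-[519.9,-280.8,0]);print(a,np.round(np.median(q,0),1))
E
```

```text
[ 624.5 -279.8   75. ]
[ 624.5 -279.8   72.3]
[ 441.3 -262.2   72.3]
[ 441.3 -262.2  130. ]
-2.0 2.1 50.5  -0.005 -0.002 0.003  dist 51 ang 0.01
-2.0 2.1 53.2  -0.005 -0.002 0.003  dist 53 ang 0.01
-1.4 -181.9 54.1  -0.005 -0.002 0.003  dist 190 ang 0.01
-1.3 -182.2 -3.6  -0.005 -0.002 0.003  dist 182 ang 0.01
159 [-2.9 31.7 54.9]
158 [-33.5   7.   54.7]
137 [ 9.   4.6 55.1]
110 [ 63.2 -11.1  54.6]
15120 [320.9 -82.6  41.4]
```

Emit:
{"api": "arm_command", "payload": {
  "increments": "-2 2 30 -0.005 -0.002 0.003;-2 2 45 -0.005 -0.002 0.003;-2 2 50.5 -0.005 -0.002 0.003;-2 2 50.5 -0.005 -0.002 0.003;-2 2 50.5 -0.005 -0.002 0.003"
}}

```text
clock: 38.9
position: [625.5, -281.6, 76.3]
tcp_rot: [0.741, 0.672, 0.0, 0.001]
contact_force: [-0.2, -0.0, -1.3]
gripper_width: 20.5
finger_force: 61.0
```

```bash
python3 st.py 104,11,72 60,11,72 -80,11,72
```

```text
[ 624.5 -279.8   72. ]
[ 580.7 -275.6   72. ]
[ 441.3 -262.2   72. ]
1.7 -1.2 4.3  0.002 0.001 -0.002  dist 5 ang 0.00
1.6 -45.2 4.2  0.002 0.001 -0.002  dist 45 ang 0.00
1.4 -185.2 3.9  0.002 0.001 -0.002  dist 185 ang 0.00
```

Emit:
{"api": "arm_command", "payload": {
  "increments": "1.5 -1 4 0 0 0;1.5 -1 4 0 0 0;1.5 -12 4 0 0 0;1.5 -24 4 0 0 0;1.5 -36 4 0 0 0;1.5 -48 4 0 0 0;1.5 -60 4 0 0 0;1.5 -72 4 0 0 0;1.5 -84 4 0 0 0;1.5 -96 4 0 0 0;1.5 -108 4 0 0 0;1.5 -120 4 0 0 0"
}}

```text
clock: 40.4
position: [505.9, -268.5, 71.9]
tcp_rot: [0.741, 0.672, 0.001, 0.002]
contact_force: [3.8, -0.2, 5.1]
gripper_width: 20.3
finger_force: 62.2
```

```bash
python3 st.py -82,11,72
```

```text
[ 439.3 -262.    72. ]
-0.0 -66.9 -0.3  0.003 0.001 -0.002  dist 67 ang 0.00
```

Emit:
{"api": "arm_command", "payload": {
  "increments": "0 -10 0 0 0 0;0 -20 0 0 0 0;0 -30 0 0 0 0;0 -38 0 0 0 0;0 -46 0 0 0 0;0 -53 0 0 0 0;0 -60 0 0 0 0;0 -67 0 0 0 0;0 -67 0 0 0 0;0 -67 -30 0 0 0;0 -67 -60 0 0 0;0 -67 -60 0 0 0"
}}

```text
clock: 41.9
position: [437.9, -262.0, 131.8]
tcp_rot: [0.741, 0.671, -0.0, 0.001]
contact_force: [-0.1, -0.3, -2.2]
gripper_width: 21.1
finger_force: 61.1
```

```bash
python3 st.py 50,-66,130; cat > ch.py <<'E'
from h import *
for n in ("wrist","side","top"):
  c=r.camera_params(n);p,d=r.capture(n);W=world(n,d,c)
  for b,a,cc in blobs(mask(p,(10,60,60),(32,255,255)),4):
    P=W[b];P=P[np.isfinite(P[:,0])]
    if not len(P): continue
    q=np.median(Ro.from_euler('z',5.5,degrees=True).apply(P-[519.9,-280.8,0]),0)
    if -250<q[0]<180 and -200<q[1]<180 and q[2]<70: print(n,a,np.round(q))
E
python3 ch.py
```

```text
[ 563.3 -351.3  130. ]
-76.4 133.6 1.9  0.000 0.002 -0.003  dist 154 ang 0.00
wrist 53 [ -5. -68.  54.]
side 16 [-116.   30.    7.]
side 51 [-117.    3.    8.]
side 33 [ -4. -71.  52.]
top 10 [ -4. -69.  54.]
top 4 [-114.   33.    8.]
```

Emit:
{"api": "arm_command", "payload": {
  "increments": "-25 45 1 0 0 0;-50 90 2 0 0 0;-76 133 2 0 0.002 0;-76 133 2 0 0.002 0;-76 133 2 0 0.002 0;-76 133 2 0 0.002 0"
}}

```text
clock: 42.8
position: [562.8, -349.5, 128.7]
tcp_rot: [0.741, 0.672, 0.001, -0.001]
contact_force: [0.6, -0.2, -2.4]
gripper_width: 20.7
finger_force: 61.1
```

```bash
python3 st.py 48,-66,75
```

```text
[ 561.4 -351.1   75. ]
-1.8 -1.3 53.7  -0.001 -0.002 -0.001  dist 54 ang 0.00
```

Emit:
{"api": "arm_command", "payload": {
  "increments": "-1 -1 30 0 0 0;-1 -1 48 0 0 0;-1 -1 54 0 0 0;-1 -1 57 0 0 0;-1 -1 57 0 0 0;-1 -12 57 0 0 0;-1 -24 57 0 0 0;-1 -36 57 0 0 0;-1 -48 57 0 0 0;-1 -60 57 0 0 0;-1 -72 57 0 0 0;-1 -84 57 0 0 0"
}}

```text
clock: 44.3
position: [479.4, -343.1, 72.3]
tcp_rot: [0.741, 0.672, 0.001, -0.0]
contact_force: [-0.4, -0.1, -2.0]
gripper_width: 20.3
finger_force: 61.1
```

```bash
python3 st.py -82,-66,72
```

```text
[ 432.  -338.6   72. ]
-0.2 -47.7 0.2  0.001 -0.001 -0.002  dist 48 ang 0.00
```

Emit:
{"api": "arm_command", "payload": {
  "increments": "0 -8 0 0 0 0;0 -16 0 0 0 0;0 -24 0 0 0 0;0 -32 0 0 0 0;0 -40 0 0 0 0;0 -48 0 0 0 0;0 -48 0 0 0 0;0 -48 -30 0 0 0;0 -48 -70 0 0 0;0 -48 -70 0 0 0"
}}

```text
clock: 45.55
position: [434.6, -339.4, 145.2]
tcp_rot: [0.741, 0.672, 0.001, 0.003]
contact_force: [-0.6, -0.2, -1.5]
gripper_width: 20.3
finger_force: 61.1
```

```bash
python3 ch.py; python3 -c "
from h import *
inc([((427,-44.5,140),Rt(-7))])"
```

```text
wrist 97 [-114.   31.    9.]
wrist 76 [-120.   10.   10.]
wrist 164 [-115.    2.    9.]
side 4 [-123.    4.   10.]
side 6 [-118.  -12.    9.]
side 20 [-117.  -73.    7.]
top 4 [-114.   33.    8.]
top 10 [-114.    8.    9.]
292.0 -33.7 2.0  0.000 -0.002 0.024  dist 294 ang 0.02
```

```bash
python3 -c "
from h import *
p,d=r.capture('top');W=world('top',d)
m=mask(p,(90,10,70),(135,120,165));m2=np.zeros_like(m);m2[280:350,300:395]=m[280:350,300:395]
b=max(blobs(m2,50),key=lambda t:t[1]);P=W[b[0]];P=P[abs(P[:,2]-4)<5];print(b[1],b[2],rect(P),np.round(np.percentile(P,[2,98],axis=0)))
inc([((412,-18,140),Rt(0))])"
```

```text
3239 [346.10867552 314.55233097] [array([417.8, -21.3]), array([127.7, 169.8]), np.float64(0.3)] [[ 356. -103.   -0.]
 [ 479.   61.    8.]]
316.8 -51.0 1.9  -0.000 -0.002 -0.098  dist 321 ang 0.10
```

Emit:
{"api": "arm_command", "payload": {
  "increments": "55 -8 0 0 0 -0.02;110 -16 0 0 0 -0.04;165 -24 1 0 0 -0.06;220 -32 1 0 0 -0.08;270 -39 1 0 0 -0.098;314 -45 2 0 0 -0.098;314 -45 2 0 -0.002 -0.098;314 -45 2 0 -0.002 -0.098;314 -45 2 0 -0.002 -0.098"
}}

```text
clock: 46.88
position: [418.1, -22.7, 140.2]
tcp_rot: [0.708, 0.706, -0.0, 0.0]
contact_force: [-0.4, -0.6, -1.8]
gripper_width: 20.3
finger_force: 61.1
```

```bash
python3 -c "
from h import *
inc([((418,-21,26.5),Rt(0))])"
```

```text
1.7 -0.2 113.7  0.000 0.000 -0.002  dist 114 ang 0.00
```

Emit:
{"api": "arm_command", "payload": {
  "increments": "1 0 50 0 0 0;1 0 90 0 0 0;1 0 106 0 0 0;1 0 111 0 0 0;1 0 114 0 0 0;1 0 115 0 0 0;1 0 115 0 0 0"
}}

```text
clock: 47.75
position: [418.9, -20.9, 26.1]
tcp_rot: [0.707, 0.707, 0.0, 0.001]
contact_force: [0.1, -0.5, -1.9]
gripper_width: 20.7
finger_force: 61.0
```

Emit:
{"api": "arm_command", "payload": {
  "increments": "0 0 0 0 0 0;0 0 0 0 0 0;0 0 0 0 0 0;0 0 0 0 0 0;0 0 0 0 0 0;0 0 -40 0 0 0;0 0 -100 0 0 0;0 0 -160 0 0 0;0 0 -160 0 0 0",
  "gripper": 0
}}

```text
clock: 48.88
position: [421.0, -20.6, 189.4]
tcp_rot: [0.707, 0.707, 0.002, 0.004]
contact_force: [0.1, 0.3, -0.6]
gripper_width: 85.6
finger_force: 0.0
```

```bash
python3 scr.py; python3 chk.py yellow|head -6; python3 chk.py blue|head -6; python3 -c "
from h import *
p,d=r.capture('side');cv2.imwrite('pics/fin.png',cv2.resize(p[150:450,180:480,::-1],(600,600)))"
```

```text
5067 [[395.6 -72.6  18.1]
 [419.8 -12.5  20.9]
 [444.4  32.9  65.4]]
14 2913 [array([420.2, -20.7]), array([109. ,  49.5]), np.float64(90.0)]
58 2079 [array([420.7, -20.3]), array([78.7, 22.3]), np.float64(89.4)]
yellow 2646 [[-137. -130.   82.]
 [-137. -129.   85.]
 [ -66. -121.  128.]
 [  -3.  -25.  164.]
 [   2.   25.  164.]]
-140 375 [ 83. 138.]
blue 1472 [[-251. -129.   89.]
 [-221. -114.   93.]
 [ -73.   80.  136.]
 [  -2.  125.  308.]
 [   2.  127.  502.]]
-140 231 [ 88. 138.]
```

View pics/fin.png

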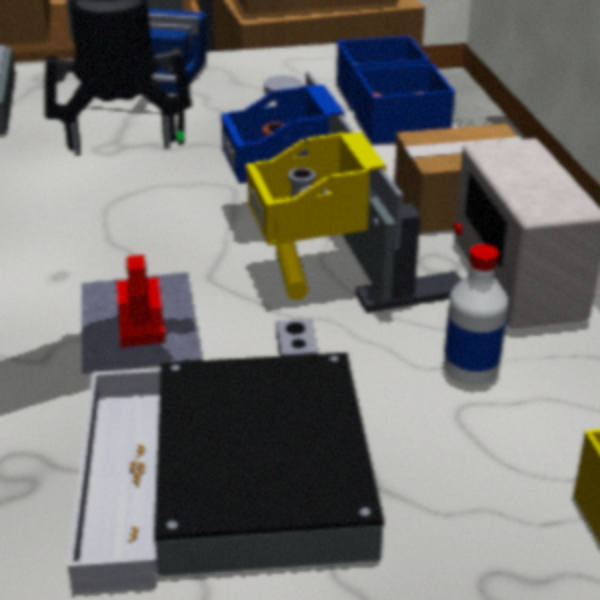

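The plate is clear, and all the swarf lies in the trough at about (135,470). The scraper stands on its mat at (140,305), and both bins hang flat with the couplings inside.

```bash
python3 -c "
from workcell import r
print(r.job_done())"
```

```text
the job is handed in; nothing more can be done
None
```

The job is handed in at about 49 s: both bins hang flat on the rail, the one copper coupling is in the blue bin, both steel ones are in the yellow bin, all five swarf curls are in the trough, and the scraper is back on its mat.

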